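# Set the dry-goods dispenser to the ring noodles and press its key

### The arm

A 7-joint arm with a two-finger parallel gripper is mounted at the origin on the work surface. World frame = base frame: x ahead of the robot, y to its left, z up, the work surface at z = 0. Lengths are in m, angles in rad, forces in N, time in s.
With the tool pointing down it reaches from about 0.425 to 0.825 m from the base axis. Payload 3.6 kg.
Tool frame: the origin (TCP) lies where the fingers leave the gripper's body, on its centre line; the fingertips stand 73 mm ahead of it and the grasp point (between the pads) lies 54 mm ahead of it; x points along the fingers, y is the direction in which the jaws open and shut, and the axes are right-handed (so a half turn about x gives the same grasp; the last joint's range is limited). The gripper opens to 85 mm and grips with 20 to 120 N. Pads are 22 mm wide; open, the fingers measure 114 mm over their backs; the gripper's body (76 mm by 85 mm) begins 54 mm behind the grasp point. The pads swing forward as they close: fully open they stand 13 mm farther back than shut.
Start: joints at [-1.302, 0.615, -0.013, 1.423, 0.008, 1.103, -0.04], TCP at [0.189, 0.622, 0.304] pointing down, gripper open.
Joint ranges: [-3.12, 3.12], [-0.3, 2.06], [-1.34, 1.32], [0.26, 2.42], [-1.36, 4.5], [0.01, 1.98], [-2.84, 2.84]. Speed limits (rad/s): [2.79, 2.79, 3.14, 3.14, 3.14, 3.14, 3.14].

### API

Orientations are given as a unit quaternion [x, y, z, w].
In Python, from station import arm, snapshot, camera_info, ticket gives the robot as it stands. Calls block until the motion is done:
- arm.movep(position, orientation): joint-space move of the TCP to a pose.
- arm.line_to(position, velocity=0.15, ori=None): straight line of the TCP; ori=None keeps the orientation; velocity is the mean speed in m/s.
- arm.move_j(angles): joint-space move.
- arm.move_gripper(opening, effort=None): opening from 0.0 (shut) to 1.0 (fully open); effort is the grip in N (None keeps the last); returns when the fingers have stopped.
- arm.pause(seconds).
- arm.ik(position, orientation): joint angles nearest the present ones, or None.
- snapshot(name): name is "scene" or "top" or "wrist"; returns the picture (480x640x3 uint8, blue, green, red); there is no depth.
- camera_info(name): a dict with "fx", "fy", "cx", "cy" (pixels), "dist_coeffs" ([k1, k2, p1, p2, k3] as OpenCV has them; the pictures are not rectified), "R" (3x3) and "t" (3): a world point X has camera coordinates R X + t; the wrist camera has in their place "T_tool_cam" (4x4, takes a point from camera to tool coordinates, whose origin is the TCP and whose axes are the tool frame's). Camera axes: x right, y down, z forward; pixel columns grow to the right and rows downward; lengths in m; the calibration is good to about 2 mm. A picture is of the moment at which its call begins: read the wrist's pose just before it. camera_info takes no time and is no camera call.
A pose or a line that the arm cannot do raises arm.MotionError and nothing moves.
- ticket.finish_job(): hands the job in, once; it reports no verdict.
Readings, each from a call of its own:
- arm.read_time(): time.
- arm.read_joint_positions(): joint angles.
- arm.read_dq(): joint speeds.
- arm.read_effort(): joint torques, N m.
- arm.read_tool_pos(): TCP position.
- arm.read_eef_rot(): TCP orientation.
- arm.read_ft_force(): force on the tool from outside, world axes, zero at the start.
- arm.read_wrist_torque(): the same for the moment, N m.
- arm.read_opening(): opening from 0.0 (shut) to 1.0 (fully open).
Only numpy, scipy, OpenCV 4.12 (cv2) and the standard library are available. Lean on these libraries where they do the work, as an engineer would, in place of code of your own. Each camera call takes 0.05 s, during which the arm holds its last target.

### The job

On the dry-goods dispenser, push the upright tab of the round selector with your fingers until it points at the middle of the clip-on tag with the raised ring, then press the dispenser's round key all the way down and let it come back up, leaving the selector at the ring. Do not press the key while the selector points elsewhere. Pick nothing up, and leave the jars, cup and other things on the shelf where they stand.

Things in the scene. Friction and masses are not known exactly. Their poses are not given: they have to be found in the camera images.
- dispenser: fixed white plastic box, 260 mm deep, 270 mm wide, 130 mm high, with a steel chute on its front (robot) side and the selector, tags and key on its top. Origin on the shelf under the selector's axis; x points from its front to its back, z up; turned up to 0.45 rad about z.
- selector_axis (a point): point on the selector's upright axis at the upper face of its disc (140 mm above the shelf). The selector is a flat steel disc 136 mm across, 10 mm thick, on top of the dispenser, with a low boss 36 mm across and 6 mm high at its centre.
- selector (a joint): turn of the selector, rad; grows anticlockwise seen from above; at 0 the tab stands on the front side of the axis (-x of the dispenser); stops at -1.75 and 1.75. It starts near 0 (within 0.22). No clicks: it turns with a steady friction of about 0.12 N m (about 2.5 N at the tab) and stays where it is left.
- tab (a point): middle of the selector's upright tab: a black plastic block standing on the disc, 32 mm along the radius (34 to 66 mm from the axis), 12 mm thick, 38 mm high above the disc's upper face (top 178 mm above the shelf). This point is 50 mm from the axis, 19 mm above the disc.
- tab_aim (a point): the point the tab points at: on the tab's centre line, 95 mm from the selector's axis, the same radius as the tags' centres. It turns with the tab.
- tag_ring: the wanted tag: a fixed white disc 36 mm across, 4 mm thick, lying on the dispenser's top (130 mm above the shelf) with a dark raised ring 27 mm across, 8 mm high in all; origin at the centre of its underside. In any one of four places 95 mm from the selector's axis, at turns of -1.35, -0.6, 0.6 or 1.35 rad.
- tag_bar: a like tag with one raised bar 28 mm long; in another of the four places
- tag_cross: a like tag with a raised cross 28 mm across; in another of the four places
- tag_dot: a like tag with a single round dot 12 mm across; in another of the four places
- key_top (a point): centre of the top of the round steel key, 32 mm across, on the dispenser's top behind the selector, 103 mm from its axis; it is pressed straight down against a spring
- key (a joint): travel of the key, m: 0 up, 0.008 fully down, where it takes about 5 N
- jar_small: small glass jar with red screw lid, 42 mm across, 55 mm high, loose on the dispenser's top at its back left corner (seen from the robot), some 90 mm from the key; origin at the centre of its underside. Leave it alone.
- jar_tall: glass jar with red lid, 54 mm across, 85 mm high, on the shelf left of the dispenser; origin under its centre. Leave it alone.
- cup: white ceramic cup, 72 mm across, 60 mm high, in front of the chute; origin under its centre. Leave it alone.
- butter_dish: white ceramic butter dish, 100 x 170 mm, 87 mm high, on the left; origin under its centre. Leave it alone.
- egg_tray: grey plastic tray of eggs, 110 x 210 mm, 59 mm high, on the right; origin under its centre. Leave it alone.
- tongs: steel tongs 230 mm long lying at the right front, 16 mm high; origin under their middle. Leave them alone.

How it is judged:
By the outcome, as a careful person would: the job done as asked, in the order asked, and still so for the second after the job is handed in, with the robot touching nothing.
It also fails if it takes over 54 s, if anything falls off the work surface, if the arm or the gripper's body presses on something with over 40 N, if the wrist force passes 120 N, or if a joint passes its speed limit or range.

## Working session

There is one attempt and no reset: what is moved stays moved. The work goes in short steps, each a Python script; the robot and the scene stay as the last script left them, time stands still between calls to the robot, and variables do not carry over. Pictures are saved under pics/ and viewed, and the job is handed in when it is done.

```bash
ls; mkdir -p pics
python3 - <<'E'
from station import arm, snapshot, camera_info
import cv2
for n in ["scene","top","wrist"]:
    print(n, camera_info(n)); 
    cv2.imwrite(f"pics/{n}0.png", snapshot(n))
print(arm.read_time(), arm.read_tool_pos(), arm.read_eef_rot())
E
```

```text
pics
scene {'fx': 592.2981155004255, 'fy': 592.2981155004255, 'cx': 319.591283797368, 'cy': 231.0676581200567, 'dist_coeffs': array([-0.03316775,  0.        ,  0.        ,  0.        ,  0.        ]), 'R': array([[ 0.47046284,  0.88238978, -0.00727977],
       [ 0.55524892, -0.3024332 , -0.77474692],
       [-0.68583041,  0.36044755, -0.63222956]]), 't': array([-0.24010737, -0.19610947,  2.00161273])}
top {'fx': 495.2427106161033, 'fy': 495.2427106161033, 'cx': 326.5108261806411, 'cy': 236.51233778753343, 'dist_coeffs': array([-0.09747288,  0.        ,  0.        ,  0.        ,  0.        ]), 'R': array([[-0.01457114, -0.99971622, -0.01884572],
       [-0.98359352,  0.01772041, -0.17952651],
       [ 0.17980952,  0.01592062, -0.98357261]]), 't': array([0.02443381, 0.55787378, 1.11133211])}
wrist {'fx': 359.08146459650726, 'fy': 359.08146459650726, 'cx': 317.57883701492074, 'cy': 238.36677230944508, 'dist_coeffs': array([-0.04092997,  0.        ,  0.        ,  0.        ,  0.        ]), 'T_tool_cam': array([[-5.23916564e-04, -3.22409644e-01,  9.46600099e-01,
        -7.08335456e-02],
       [ 9.99999536e-01, -9.34169227e-04,  2.35295933e-04,
         2.32285311e-04],
       [ 8.08423005e-04,  9.46599783e-01,  3.22409983e-01,
        -8.39003775e-02],
       [ 0.00000000e+00,  0.00000000e+00,  0.00000000e+00,
         1.00000000e+00]])}
0.15 [0.18934845 0.62134744 0.302985  ] [ 0.10348854  0.6994872  -0.10489941  0.69928813]
```

View pics/scene0.png

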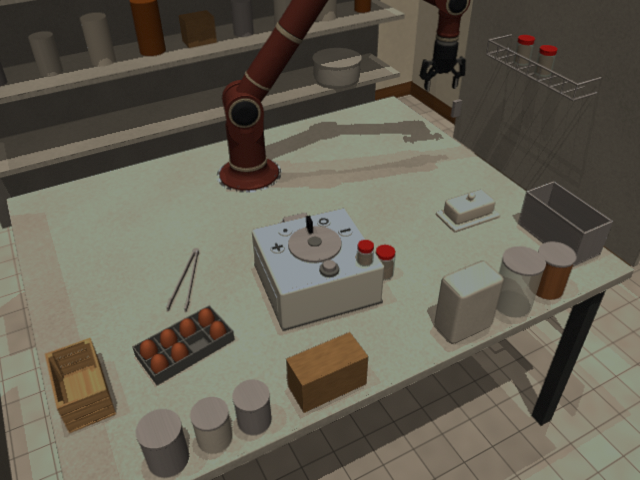

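View pics/top0.png

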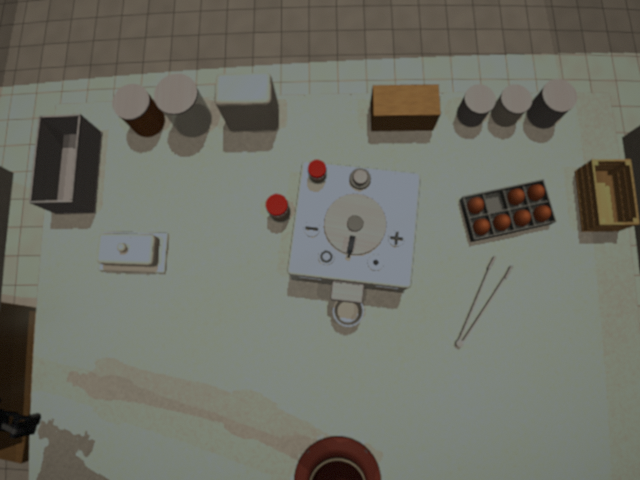

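Run:
```python
import cv2
a=cv2.imread("pics/top0.png")[150:300,275:435]
cv2.imwrite("pics/topc.png",cv2.convertScaleAbs(cv2.resize(a,None,fx=4,fy=4,interpolation=cv2.INTER_CUBIC),alpha=1.3))
a=cv2.imread("pics/scene0.png")[200:300,240:400]
cv2.imwrite("pics/scenec.png",cv2.convertScaleAbs(cv2.resize(a,None,fx=5,fy=5,interpolation=cv2.INTER_CUBIC),alpha=1.3))
```

```text
(no output)
```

View pics/topc.png

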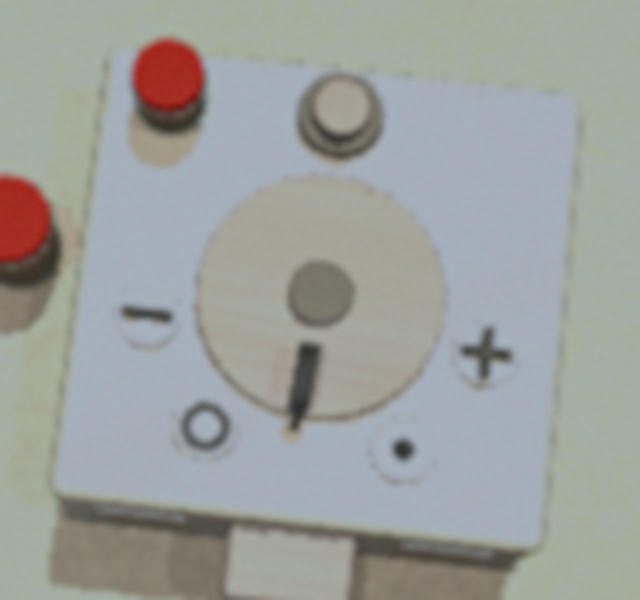

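View pics/scenec.png

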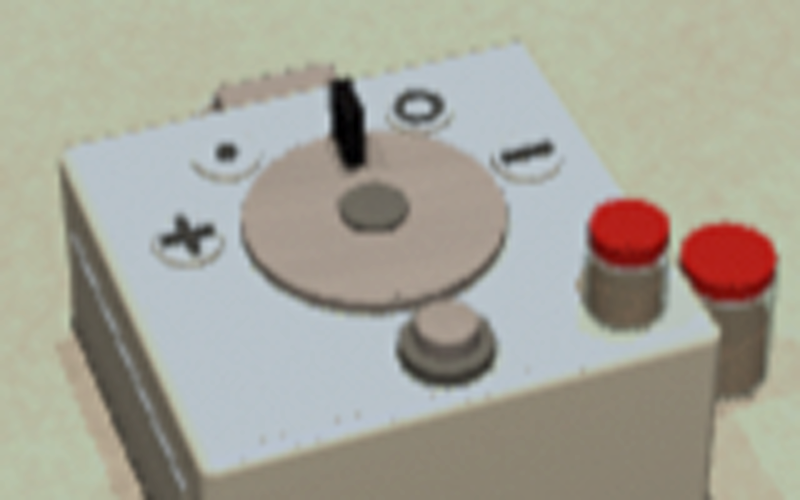

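```bash
cat > h.py <<'E'
import numpy as np, cv2
from scipy.optimize import least_squares
from scipy.spatial.transform import Rotation as Ro
from station import arm, snapshot, camera_info
def cam(n, pose=None):
    c=camera_info(n); K=np.array([[c['fx'],0,c['cx']],[0,c['fy'],c['cy']],[0,0,1]])
    if n=='wrist':
        p,q=pose; T=np.eye(4); T[:3,:3]=Ro.from_quat(q).as_matrix(); T[:3,3]=p
        W=np.linalg.inv(T@c['T_tool_cam']); R,t=W[:3,:3],W[:3,3]
    else: R,t=c['R'],c['t']
    return K,np.array(c['dist_coeffs']),np.array(R),np.array(t)
def proj(C,X):
    K,d,R,t=C
    return cv2.projectPoints(np.atleast_2d(X).astype(float),cv2.Rodrigues(R)[0],t,K,d)[0][:,0]
def onz(C,uv,z):
    K,d,R,t=C
    u=cv2.undistortPoints(np.array([[uv]],float),K,d)[0,0]
    o=-R.T@t; r=R.T@np.array([u[0],u[1],1]); return o+r*(z-o[2])/r[2]
E
python3 - <<'E'
from h import *
T=cam('top'); S=cam('scene')
print('cams',-T[2].T@T[3],-S[2].T@S[3])
tp=lambda x,y:(275+(x-1.5)/4,150+(y-1.5)/4)
sp=lambda x,y:(240+(x-2)/5,200+(y-2)/5)
pt={'boss':(tp(321,293),sp(374,207),.146),'ring':(tp(205,427),sp(419,107),.138),'bar':(tp(147,314),sp(527,152),.138),
'cross':(tp(486,353),sp(188,236),.138),'dot':(tp(403,449),sp(226,152),.138),'key':(tp(343,104),sp(447,321),.155)}
for k,(a,b,z) in pt.items(): print(k,onz(T,a,z),onz(S,b,z))
turn={'ring':-.6,'bar':-1.35,'cross':1.35,'dot':.6}
def model(p):
    x,y,w=p; o={'boss':np.array([x,y,.146])}
    for k,t in turn.items():
        a=w+np.pi+t; o[k]=np.array([x+.095*np.cos(a),y+.095*np.sin(a),.137])
    return o
for cams in ((T,0),),((S,1),),((T,0),(S,1)):
    f=lambda p:np.concatenate([(proj(C,v)[0]-pt[k][i]) for C,i in cams for k,v in model(p).items()])
    r=least_squares(f,[.7,0,0]); print(r.x, np.abs(r.fun).max(), np.sqrt(np.mean(r.fun**2)))
E
```

```text
cams [ 0.34924898 -0.00315198  1.19368943] [ 1.59461804 -0.56891813  1.1117956 ]
boss [ 0.56961856 -0.0479029   0.146     ] [ 0.57570175 -0.04850104  0.146     ]
ring [0.49882299 0.01593744 0.138     ] [0.50578703 0.01504153 0.138     ]
bar [0.56138193 0.04659466 0.138     ] [0.56604524 0.04646589 0.138     ]
cross [ 0.53652968 -0.13670571  0.138     ] [ 0.54249618 -0.13710502  0.138     ]
dot [ 0.48503843 -0.09010985  0.138     ] [ 0.49096747 -0.09136104  0.138     ]
key [ 0.67288366 -0.06222534  0.155     ] [ 0.6767892  -0.06193944  0.155     ]
[ 0.56973734 -0.04777921 -0.13434066] 0.14335261970381907 0.08185576703067407
[ 0.57465834 -0.04786469 -0.13150262] 0.31143668527488444 0.16294288991900244
[ 0.57101711 -0.04745808 -0.13354866] 1.1749322169532945 0.5834110610202817
```

```bash
cat >> h.py <<'E'
def ori(a): # tool x down, tool z horizontal along world angle a
    x=np.array([0,0,-1.]); z=np.array([np.cos(a),np.sin(a),0]); y=np.cross(z,x)
    return Ro.from_matrix(np.c_[x,y,z]).as_quat()
def wrist(name):
    p,q=np.array(arm.read_tool_pos()),np.array(arm.read_eef_rot()); im=snapshot('wrist')
    cv2.imwrite(f'pics/{name}.png',im); np.savez(f'pics/{name}.npz',p=p,q=q); return im
def wcam(name):
    d=np.load(f'pics/{name}.npz'); return cam('wrist',(d['p'],d['q']))
E
python3 - <<'E'
from h import *
print(Ro.from_quat(arm.read_eef_rot()).as_matrix().round(3))
for a in (0,-.133,1.44,-1.7,1.2,.9,2.0,3.0):
  for p in ([.5,-.05,.33],[.53,-.06,.225],[.676,-.062,.225]):
    j=arm.ik(p,ori(a)); print(a,p,None if j is None else np.round(j,2))
E
```

```text
[[-0.001  0.291  0.957]
 [-0.002  0.957 -0.291]
 [-1.    -0.002  0.   ]]
0 [0.5, -0.05, 0.33] [-0.16  0.37  0.31  1.81 -0.13  0.98  1.77]
0 [0.53, -0.06, 0.225] [-0.    0.53  0.11  1.86 -0.08  0.75  1.72]
0 [0.676, -0.062, 0.225] [ 0.03  0.73  0.05  1.42 -0.04  0.98  1.66]
-0.133 [0.5, -0.05, 0.33] [-0.18  0.37  0.33  1.81 -0.14  0.98  1.65]
-0.133 [0.53, -0.06, 0.225] [-0.02  0.53  0.14  1.86 -0.1   0.75  1.61]
-0.133 [0.676, -0.062, 0.225] [ 0.02  0.73  0.08  1.42 -0.06  0.98  1.55]
1.44 [0.5, -0.05, 0.33] [ 0.78  0.58 -1.15  1.78  0.58  1.16  2.46]
1.44 [0.53, -0.06, 0.225] [-0.57  0.8   1.13  1.88 -0.85  1.05 -2.35]
1.44 [0.676, -0.062, 0.225] [ 0.25  0.76 -0.36  1.42  0.29  1.02  2.84]
-1.7 [0.5, -0.05, 0.33] [-0.35  0.4   0.58  1.82 -0.26  1.    0.21]
-1.7 [0.53, -0.06, 0.225] [-0.23  0.57  0.45  1.87 -0.34  0.78  0.28]
-1.7 [0.676, -0.062, 0.225] [-0.17  0.77  0.43  1.43 -0.35  1.02  0.21]
1.2 [0.5, -0.05, 0.33] [ 0.06  0.36 -0.    1.8   0.    0.98  2.83]
1.2 [0.53, -0.06, 0.225] [ 0.23  0.54 -0.23  1.85  0.17  0.77  2.68]
1.2 [0.676, -0.062, 0.225] [ 0.21  0.75 -0.29  1.42  0.23  1.01  2.65]
0.9 [0.5, -0.05, 0.33] [-0.01  0.36  0.09  1.81 -0.04  0.98  2.57]
0.9 [0.53, -0.06, 0.225] [ 0.17  0.53 -0.14  1.86  0.11  0.76  2.44]
0.9 [0.676, -0.062, 0.225] [ 0.16  0.74 -0.19  1.42  0.16  1.    2.41]
2.0 [0.5, -0.05, 0.33] [-0.65  0.57  1.14  1.82 -0.57  1.13 -2.03]
2.0 [0.53, -0.06, 0.225] [-0.57  0.8   1.13  1.88 -0.85  1.05 -1.79]
2.0 [0.676, -0.062, 0.225] [-0.45  0.99  1.13  1.44 -0.91  1.28 -1.95]
3.0 [0.5, -0.05, 0.33] [-0.62  0.54  1.07  1.82 -0.53  1.1  -1.08]
3.0 [0.53, -0.06, 0.225] [-0.4   0.64  0.76  1.87 -0.57  0.86 -1.07]
3.0 [0.676, -0.062, 0.225] [-0.34  0.86  0.79  1.44 -0.64  1.12 -1.14]
```

Run:
```python
from h import *
arm.movep([.55,-.04,.33],ori(-1.7))
arm.move_gripper(0.0,effort=40)
wrist('w1'); print(arm.read_time(),arm.read_opening(),arm.read_tool_pos(),arm.read_ft_force(),np.round(arm.read_joint_positions(),2))
```

```text
3.6333 -0.002778950632844715 [ 0.54998583 -0.04000898  0.33000555] [ 0.36108002 -0.84282528 -0.1897636 ] [-0.31  0.47  0.52  1.69 -0.26  1.05  0.17]
```

View pics/w1.png

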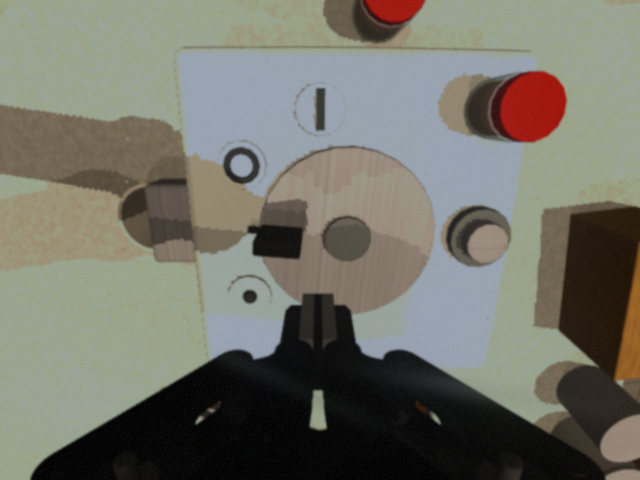

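Run:
```python
import cv2
a=cv2.imread("pics/w1.png")[90:315,210:410]
cv2.imwrite("pics/w1c.png",cv2.convertScaleAbs(cv2.resize(a,None,fx=2.6,fy=2.6,interpolation=cv2.INTER_CUBIC),alpha=1.3))
a=cv2.imread("pics/w1.png")[205:285,235:375]
cv2.imwrite("pics/w1d.png",cv2.convertScaleAbs(cv2.resize(a,None,fx=5,fy=5,interpolation=cv2.INTER_CUBIC),alpha=2.5))
```

```text
(no output)
```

View pics/w1c.png

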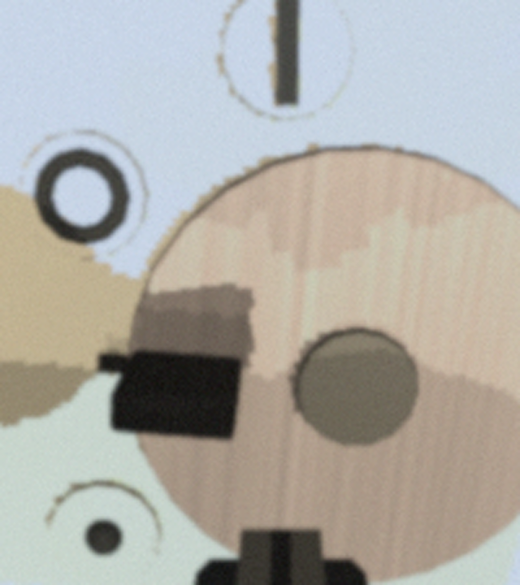

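View pics/w1d.png

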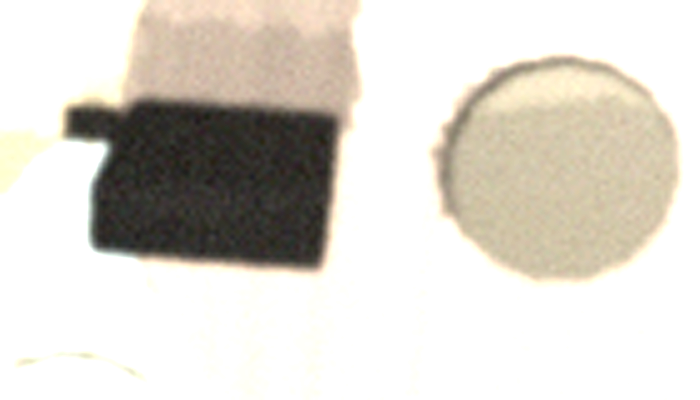

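Run:
```python
from h import *
W=wcam('w1')
c=lambda x,y:(210+(x-.8)/2.6,90+(y-.8)/2.6)
d=lambda x,y:(235+(x-2)/5,205+(y-2)/5)
pt={'boss':(d(565,169),.146),'ring':(c(82,196),.138),'bar':(c(287,47),.138),'dot':(c(104,537),.138)}
turn={'ring':-.6,'bar':-1.35,'dot':.6}
def model(p):
    x,y,w=p; o={'boss':np.array([x,y,.146])}
    for k,t in turn.items():
        a=w+np.pi+t; o[k]=np.array([x+.095*np.cos(a),y+.095*np.sin(a),.138])
    return o
for k,(u,z) in pt.items(): print(k,onz(W,u,z))
# bar full centre was clipped: use original picture centre
pt['bar']=((320,109),.138)
f=lambda p:np.concatenate([(proj(W,v)[0]-pt[k][0]) for k,v in model(p).items()])
r=least_squares(f,[.57,-.05,-.13]); print(r.x,r.fun.round(2))
x,y,w=r.x
print('key',onz(W,(487,244),.155))
for z,p,q in ((.178,(93,248),(320,266)),(.140,(135,102),(338,118))):
    A,B=onz(W,d(*p),z),onz(W,d(*q),z); v=A-B
    ang=np.arctan2(v[1],v[0]); rel=A[:2]-[x,y]
    print(A,B,'len',np.linalg.norm(v),'turn',(ang-w-np.pi+np.pi)%(2*np.pi)-np.pi,'perp off',np.cos(ang)*rel[1]-np.sin(ang)*rel[0],'rad',np.cos(ang)*rel[0]+np.sin(ang)*rel[1])
```

```text
boss [ 0.57109865 -0.04606234  0.146     ]
ring [0.50076662 0.017054   0.138     ]
bar [0.56250013 0.04854512 0.138     ]
dot [ 0.48665722 -0.08837168  0.138     ]
[ 0.57113853 -0.04635501 -0.13209988] [ 0.09  0.36 -0.41 -0.07  0.45 -0.86 -0.17  0.94]
key [ 0.67188265 -0.06049387  0.155     ]
[ 0.50620992 -0.03781268  0.178     ] [ 0.53586678 -0.0442695   0.178     ] len 0.03035160394165688 turn -0.08227231736366614 perp off 0.005465730262933158 rad 0.0652596475551553
[ 0.50777489 -0.02903059  0.14      ] [ 0.53796925 -0.03554113  0.14      ] len 0.030888289720540328 turn -0.08026978028855591 perp off -0.003579620994533404 rad 0.06559170658088462
```

```bash
cat >> h.py <<'E'
AX=np.array([.5711,-.0465]); YAW=-.132
def push_pose(th,d,z,r=.052):
    phi=YAW+np.pi+th; u=np.array([np.cos(phi),np.sin(phi)]); t=np.array([-u[1],u[0]])
    p=AX+r*u+d*t; a=phi+np.pi/2
    return [p[0],p[1],z], ori((a+np.pi)%(2*np.pi)-np.pi)
E
python3 - <<'E'
from h import *
p,q=push_pose(-.08,.036,.26); print(p)
for th in (-.08,-.5,-.6):
    print(np.round(arm.ik(*push_pose(th,.017,.225)),2))
arm.movep(p,q)
p,q=push_pose(-.08,.036,.225); arm.line_to(p,.08,q)
f0=np.array(arm.read_ft_force()); print('free',f0)
p,q=push_pose(-.08,.020,.225); arm.line_to(p,.05,q); print(np.array(arm.read_ft_force())-f0)
for th in (-.08,-.2,-.3,-.4,-.5):
    p,q=push_pose(th,.017,.225); arm.line_to(p,.06,q); print(th,(np.array(arm.read_ft_force())-f0).round(2))
wrist('w2'); cv2.imwrite('pics/t2.png',snapshot('top'))
print(arm.read_time())
a=cv2.imread("pics/w2.png");
E
```

```text
[np.float64(0.5126892144003898), np.float64(-0.07075242514958809), 0.26]
[-0.26  0.55  0.48  1.91 -0.36  0.77  0.21]
[-0.36  0.57  0.58  1.91 -0.43  0.79 -0.18]
[-0.39  0.58  0.6   1.9  -0.45  0.8  -0.27]
free [-0.06794571 -0.18975674  0.13619451]
[ 0.06457174 -0.4167406  -0.3678177 ]
-0.08 [-0.16  0.47 -1.38]
-0.2 [ 0.38 -0.2  -1.1 ]
-0.3 [ 1.04 -0.26 -1.22]
-0.4 [-0.92 -0.63 -0.14]
-0.5 [-1.08  0.48 -0.64]
6.4917
```

View pics/w2.png

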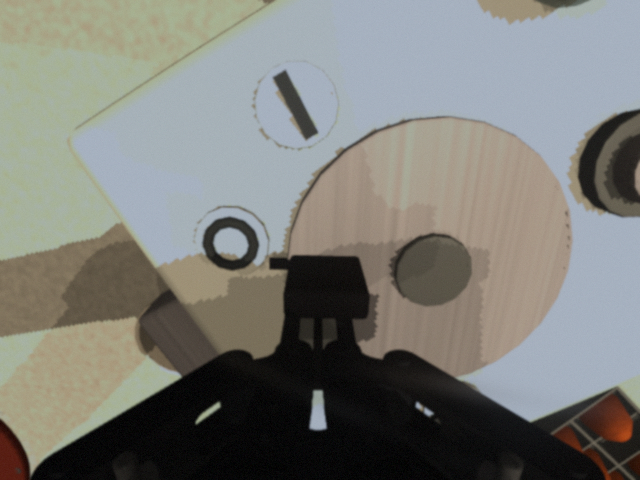

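Run:
```python
import cv2
a=cv2.imread("pics/w2.png")[190:330,190:490]
cv2.imwrite("pics/w2c.png",cv2.convertScaleAbs(cv2.resize(a,None,fx=2.66,fy=2.66,interpolation=cv2.INTER_CUBIC),alpha=2.2))
```

```text
(no output)
```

View pics/w2c.png

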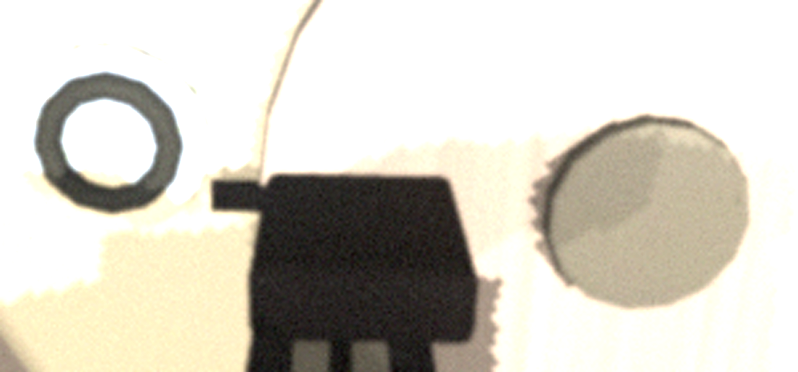

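```bash
cat > meas.py <<'E'
from h import *
def meas(name,c,boss,ring,edge,ptr=None,ze=.14,off=-.006):
    W=wcam(name)
    b=onz(W,c(*boss),.146)[:2]; g=onz(W,c(*ring),.138)[:2]
    v=g-b; phr=np.arctan2(v[1],v[0])
    A,B=onz(W,c(*edge[0]),ze)[:2],onz(W,c(*edge[1]),ze)[:2]; e=A-B; ph=np.arctan2(e[1],e[0])
    M=(A+B)/2-b
    # centre-line angle from edge midpoint known to be `off` along +t (anticlockwise tangent)
    pm=np.arctan2(M[1],M[0])-np.arcsin(off/np.linalg.norm(M))
    print(name,'boss',b,'ring',g,'R',np.linalg.norm(v),'yaw',(phr+.6-np.pi+np.pi)%(2*np.pi)-np.pi,'edge len',np.linalg.norm(e),'Rmid',np.linalg.norm(M))
    w=lambda x:(x+np.pi)%(2*np.pi)-np.pi
    print('  tab minus ring: by edge dir',w(ph-phr),'by edge pos',w(pm-phr))
    if ptr:
        for z in (.14,.144):
            P=onz(W,c(*ptr),z)[:2]-b; print('  by pointer',w(np.arctan2(P[1],P[0])-phr),np.linalg.norm(P))
E
python3 - <<'E'
from meas import *
s=2.66; c=lambda x,y:(190+(x-.83)/s,190+(y-.83)/s)
meas('w2',c,(649,211),(108,142),((268,176),(445,179)),(216,195))
E
```

```text
w2 boss [ 0.57151436 -0.04572333] ring [0.50131118 0.01716583] R 0.0942524889387738 yaw -0.13049888224797135 edge len 0.031054509281198458 Rmid 0.05020531835392776
  tab minus ring: by edge dir 0.08493598269934832 by edge pos 0.14692196530066992
  by pointer 0.09669036735054082 0.07487061565270538
  by pointer 0.07403687172992335 0.07433013664759514
```

Run:
```python
from h import *
s=2.66; c=lambda x,y:(190+(x-.83)/s,190+(y-.83)/s)
W=wcam('w2'); b=onz(W,c(649,211),.146)[:2]; g=onz(W,c(108,142),.138)[:2]
phr=np.arctan2(*(g-b)[::-1]); ph=phr+.085; u=np.array([np.cos(ph),np.sin(ph)]); t=np.array([-u[1],u[0]])
for n,p,z in (('base',(268,176),.14),('base',(445,179),.14),('topnear',(251,270),.178),('topnear',(478,272),.178),('topfar',(470,341),.178),('ptr0',(216,182),.14),('ptr1',(216,208),.14)):
    P=onz(W,c(*p),z)[:2]-b; print(n,'rad',P@u,'tan',P@t)
print('tcp',(np.load('pics/w2.npz')['p'][:2]-b)@u,(np.load('pics/w2.npz')['p'][:2]-b)@t)
```

```text
base rad 0.06564851871408417 tan -0.00290493538730292
base rad 0.03459400949651973 tan -0.002902947361447033
topnear rad 0.06520759869933046 tan -0.004110032379765923
topnear rad 0.034007378049231235 tan -0.004367299526336968
topfar rad 0.03441802574900445 tan 0.006523400026453551
ptr0 rad 0.07480353959436246 tan -0.0016000905727540245
ptr1 rad 0.0749284037737214 tan 0.0033748736295132293
tcp 0.05175242592814697 0.018443831752787295
```

Run:
```python
from h import *
for th in (-.55,-.585):
    p,q=push_pose(th,.017,.225); arm.line_to(p,.05,q)
p,q=push_pose(-.585,.030,.225); arm.line_to(p,.08,q)
p,q=push_pose(-.585,.084,.29,r=.062); print(p); arm.line_to(p,.15,q)
arm.pause(.2); wrist('w3'); print(arm.read_time())
```

```text
[np.float64(0.4691670007430636), np.float64(-0.06907573171539289), 0.29]
8.2667
```

View pics/w3.png

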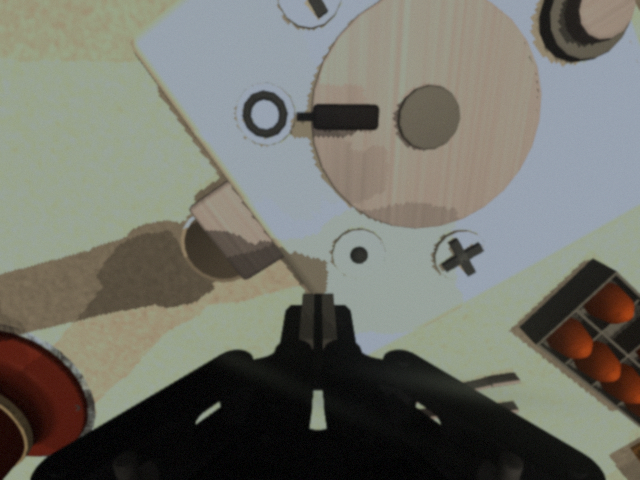

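Looks nearly aligned; zoom to check.

Run:
```python
import cv2
a=cv2.imread("pics/w3.png")[70:165,225:475]
cv2.imwrite("pics/w3c.png",cv2.convertScaleAbs(cv2.resize(a,None,fx=3.2,fy=3.2,interpolation=cv2.INTER_CUBIC),alpha=1.8))
```

```text
(no output)
```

View pics/w3c.png

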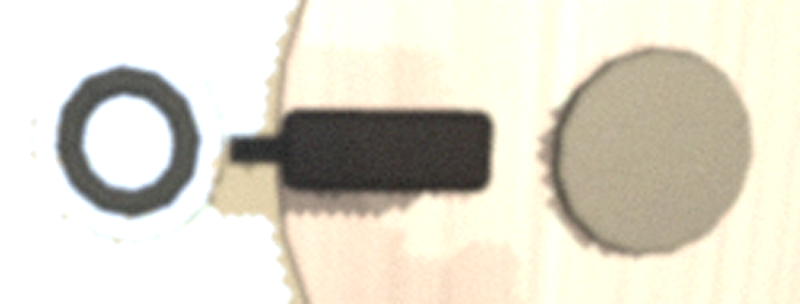

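Run:
```python
from h import *
s=3.2; c=lambda x,y:(225+(x-1.1)/s,70+(y-1.1)/s)
W=wcam('w3'); print('cam',-W[2].T@W[3])
b=onz(W,c(655,150),.146)[:2]; g=onz(W,c(128,142),.138)[:2]
print(b,g,np.linalg.norm(g-b))
u=(g-b)/np.linalg.norm(g-b); t=np.array([-u[1],u[0]])
for n,p,z in (('ptr',(238,149.5),.14),('ptr',(238,149.5),.142),('nearL',(290,110.5),.178),('nearR',(485,111),.178),('farL',(290,189),.178),('farR',(485,190),.178),('nearR',(485,111),.14),('farR',(485,190),.14)):
    P=onz(W,c(*p),z)[:2]-b; print(n,z,'rad',P@u,'tan',P@t,'ang',np.arctan2(P@t,P@u))
```

```text
cam [ 0.52366771 -0.00511921  0.35992289]
[ 0.57108489 -0.04659734] [0.50052114 0.01643875] 0.09461918750952505
ptr 0.14 rad 0.07432244099226039 tan 0.0011134237118099605 ang 0.014979868972479273
ptr 0.142 rad 0.07421942978160963 tan 0.0011092706611594816 ang 0.014944712995590486
nearL 0.178 rad 0.06459402631235595 tan -0.00461707499353878 ang -0.0713569993221464
nearR 0.178 rad 0.03549544507738638 tan -0.004975176325891613 ang -0.13925658526702078
farL 0.178 rad 0.06447439424338547 tan 0.006678257450960741 ang 0.10321193149980089
farR 0.178 rad 0.03480274377745155 tan 0.006395234008871439 ang 0.18172925039639787
nearR 0.14 rad 0.02975130841718183 tan -0.006151571117724817 ang -0.20389317308301322
farR 0.14 rad 0.02891391586872043 tan 0.007593887261197073 ang 0.25683724315570133
```

Run:
```python
from h import *
p,q=push_pose(-.585,.034,.225); arm.line_to(p,.15,q)
p,q=push_pose(-.585,.019,.225); arm.line_to(p,.08,q)
p,q=push_pose(-.601,.017,.225); arm.line_to(p,.03,q)
p,q=push_pose(-.601,.034,.225); arm.line_to(p,.08,q)
p,q=push_pose(-.60,.084,.29,r=.062); arm.line_to(p,.15,q)
arm.pause(.2); a=wrist('w4')[70:165,225:475]; print(arm.read_time())
cv2.imwrite("pics/w4c.png",cv2.convertScaleAbs(cv2.resize(a,None,fx=3.2,fy=3.2,interpolation=cv2.INTER_CUBIC),alpha=1.8))
```

```text
10.8667
```

View pics/w4c.png

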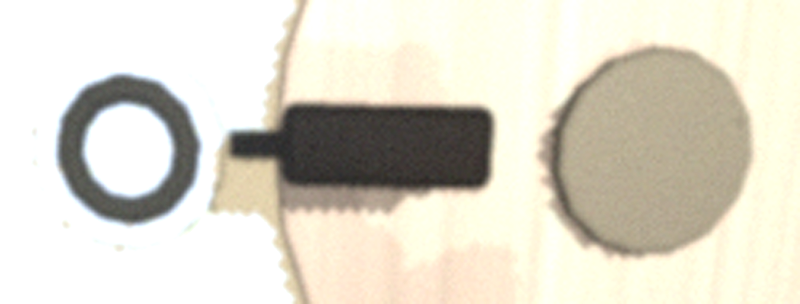

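Run:
```python
from h import *
s=3.2; c=lambda x,y:(225+(x-1.1)/s,70+(y-1.1)/s)
W=wcam('w4')
b=onz(W,c(655,150),.146)[:2]; g=onz(W,c(128,149),.138)[:2]
print(b,g,np.linalg.norm(g-b))
u=(g-b)/np.linalg.norm(g-b); t=np.array([-u[1],u[0]])
for n,p,z in (('ptr',(238,144.5),.14),('nearL',(290,104.5),.178),('nearR',(485,107),.178),('farL',(290,184),.178),('farR',(485,187.5),.178)):
    P=onz(W,c(*p),z)[:2]-b; print(n,z,'rad',P@u,'tan',P@t)
```

```text
[ 0.57106077 -0.04661256] [0.50060315 0.01659157] 0.0946521985159582
ptr 0.14 rad 0.07430656618865737 tan -0.0007194471347609996
nearL 0.178 rad 0.06451811049287182 tan -0.006302212623873456
nearR 0.178 rad 0.035450951899208646 tan -0.006001231664834474
farL 0.178 rad 0.06454531247461559 tan 0.005106439880204219
farR 0.178 rad 0.034896835153982536 tan 0.005573824633121702
```

Run:
```python
from h import *
k=np.array([.5711,-.0466])+.103*np.array([np.cos(-.1315),np.sin(-.1315)]); print(k)
q=ori(-1.7)
arm.line_to([k[0],k[1],.29],.2,q)
arm.line_to([k[0],k[1],.243],.1); arm.pause(.2)
f0=np.array(arm.read_ft_force())
z=.243; log=[]
while z>.2:
    fz=(np.array(arm.read_ft_force())-f0)[2]
    log.append((round(z-.073,4),round(arm.read_tool_pos()[2]-.073,4),round(fz,2)))
    if fz>12: break
    z-= .002 if abs(fz)<1.5 else .0007
    arm.line_to([k[0],k[1],z],.03); arm.pause(.05)
for l in log: print(l)
arm.pause(.15); cv2.imwrite('pics/s5.png',snapshot('scene'))
print(arm.read_time(),np.array(arm.read_ft_force())-f0)
```

```text
[ 0.67321073 -0.0601055 ]
(0.17, np.float64(0.171), np.float64(0.0))
(0.168, np.float64(0.168), np.float64(0.5))
(0.166, np.float64(0.1659), np.float64(0.2))
(0.164, np.float64(0.1639), np.float64(0.36))
(0.162, np.float64(0.1619), np.float64(-0.01))
(0.16, np.float64(0.1599), np.float64(-0.06))
(0.158, np.float64(0.1579), np.float64(0.42))
(0.156, np.float64(0.1559), np.float64(0.65))
(0.154, np.float64(0.1539), np.float64(0.43))
(0.152, np.float64(0.1523), np.float64(2.24))
(0.1513, np.float64(0.1515), np.float64(2.81))
(0.1506, np.float64(0.1507), np.float64(2.61))
(0.1499, np.float64(0.15), np.float64(3.44))
(0.1492, np.float64(0.1493), np.float64(2.8))
(0.1485, np.float64(0.1486), np.float64(3.95))
(0.1478, np.float64(0.1479), np.float64(3.82))
(0.1471, np.float64(0.1472), np.float64(4.08))
(0.1464, np.float64(0.1465), np.float64(4.28))
(0.1457, np.float64(0.1458), np.float64(5.56))
(0.145, np.float64(0.1458), np.float64(8.02))
(0.1443, np.float64(0.1457), np.float64(9.59))
(0.1436, np.float64(0.1457), np.float64(12.37))
19.3583 [-1.9410849  -0.6261495  11.24073942]
```

Contact came at about 0.154 and the key stopped hard at 0.1457, which is about 8 mm of travel. Now I'll lift off and check.

Run:
```python
from h import *
p=np.array(arm.read_tool_pos())
arm.line_to([p[0],p[1],.29],.1)
p,q=push_pose(-.60,.084,.29,r=.062); arm.line_to(p,.15,q)
arm.pause(.2); im=wrist('w6'); a=im[70:165,225:475]; print(arm.read_time())
b=cv2.convertScaleAbs(cv2.resize(a,None,fx=3.2,fy=3.2,interpolation=cv2.INTER_CUBIC),alpha=1.8)
t=snapshot('top')[150:300,275:435]; s=snapshot('scene')[200:300,240:400]
h=lambda i,w:cv2.resize(i,(w,280),interpolation=cv2.INTER_CUBIC)
cv2.imwrite("pics/w6c.png",np.vstack([b,cv2.convertScaleAbs(np.hstack([h(t,352),h(s,448)]),alpha=1.3)]))
```

```text
22.0083
```

View pics/w6c.png

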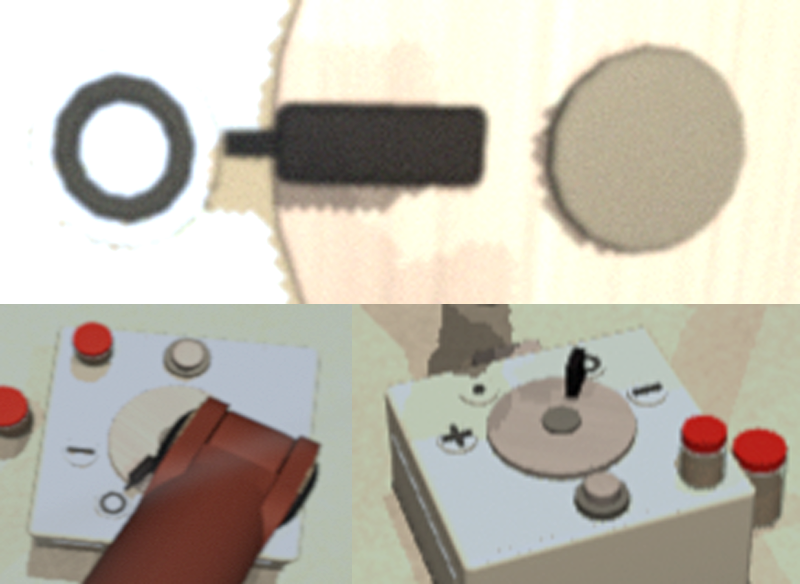

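Run:
```python
from station import ticket, arm
print(arm.read_ft_force()); ticket.finish_job(); print(arm.read_time())
```

```text
[-1.52672332 -0.76764608  0.13111068]
the job is handed in; nothing more can be done
the job is handed in; nothing more can be done
```

The selector now points at the ring tag, the key has been pressed all the way down and released, and the job is handed in at about 22 s on the robot's clock.

- **Selector:** I pushed the tab with the shut fingers from about −0.08 rad to the ring tag at −0.6. That took one push, a close look, then a small correction. The last measurement put the tab about 0.01 rad past the ring's centre, which is about 0.9 mm at the tag. I left that as it was.
- **Key:** The fingers met it at about 154 mm above the shelf, and it stopped hard at 145.7 mm, so it travelled about 8 mm. I pressed it to about 12 N, then lifted clear.
- **Final pictures:** The key is back up, the selector has not moved since before the press, and the two jars are where they stood. The arm was clear of everything. The last pictures did not show the cup, butter dish, egg tray and tongs fully, but the arm never went near them.

**Disagreements between checks:**
- The scene and top cameras differed by about 5 mm in x on the dispenser's position, so I used close wrist-camera views for the aiming.
- In one wrist picture the tab's lower edge gave a turn about 0.05 rad different from the other cues. The later views from directly above the tab agreed with each other.

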